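# Start up a tabletop potter's wheel for trimming

### The job

Get the tabletop potter's wheel ready and switch it on, by pressing only, in the safe order: first press the heel end of the speed pedal all the way down so that it stays at stop, then press the left-hand end of the direction rocker (the one in the round collar) fully down, and last press the far end of the power rocker (the one in the rectangular collar) fully down so that the power is on. Lift or shove nothing: the pedal and the things standing about, with the clay pot on the wheel head, stay where they are.

Things in the scene. Friction and masses are not known exactly. Their poses are not given: they have to be found in the camera images.
- wheel: Tabletop potter's wheel: heavy grey housing 340 (x) by 500 (y) mm, flat deck 140 mm up. Origin: centre of underside; x points away from the robot, y to its left. Left on the deck: round black splash pan, 316 mm across, centred at (0, +83) mm, rim 195 mm up, wheel head inside. Right, near the front, an aluminium plate carries the two switches side by side, 80 mm apart; which is on the left varies.
- power_switch: Collar of the power switch: black rectangle 66 (x) by 48 (y) by 5 mm fixed on the deck. Origin: centre of its underside, at deck height, straight under the rocker's pivot; axes parallel to the wheel's: x points to the rocker's far end, away from the robot.
- power (a joint): Power rocker: light grey, V-topped, 48 mm long (along x), 32 wide, dark line on its far half; each half is flat, 24 mm long. Heights above the deck: pivot 7 mm, middle of the V 11 mm. 0 = off: near half level, far half sloping up to 20 mm at its end. 0.40 rad = on: far half pressed level (11 mm). Stiff, stays where it is left; takes 2 to 3 N at the end. Always starts off.
- power_end (a point): Point on the top of the far (on) half of the power rocker, 6 mm short of its end, mid width; moves with it. Press about here: fingers reaching inwards over the pivot meet the other half as it rises, and the end edge can catch in the parting line between closed fingertips where that line lies across the rocker.
- direction_switch: Collar of the direction switch: black disc 68 mm across, 5 mm thick, fixed on the deck. Origin: centre of its underside, at deck height, straight under the rocker's pivot; axes parallel to the wheel's: y points to the rocker's left-hand end (left as seen by the robot, which looks along +x).
- direction (a joint): Direction rocker: light grey, V-topped, 48 mm long (along y), 22 wide, dark line on its left half; each half is flat, 24 mm long. Heights above the deck: pivot 7 mm, middle of the V 11 mm. 0 (always at the start): right half level, left half sloping up to 20 mm at its end. 0.40 rad: left half pressed level (11 mm). Stiff, stays where it is left; takes 2 to 3 N at the end.
- direction_end (a point): Point on the top of the left half of the direction rocker, 6 mm short of its end, mid width; moves with it. Press about here: fingers reaching inwards over the pivot meet the other half as it rises, and the end edge can catch in the parting line between closed fingertips where that line lies across the rocker.
- pedal: Speed pedal standing loose on rubber feet on the table, right of the wheel: aluminium base 270 (x) by 118 (y) mm, about 3 kg. Origin: centre of its underside; x points along it from the heel (near the robot) to the toe, y to its left. Two cheeks at the middle of its sides reach 74 mm above the table.
- treadle (a joint): Pedal's treadle: ribbed dark tread 270 by 98 mm, rocking about a line along the pedal's y at mid length, 60 mm above the table; tread top 10 mm above that line. 0 = toe right down (full speed), 0.14 = level, 0.28 rad = heel right down on its stop (wheel at stop). Stays where it is left; takes 3 to 4 N at the heel. Starts between 0 and 0.10.
- pedal_heel (a point): Point on the tread, mid width, 112 mm from the pivot line towards the heel (23 mm short of the heel end); moves with the treadle: about 85 mm above the table at joint 0, 53 mm at 0.28.
- pot: Leather-hard clay bowl upside down on the wheel head, 124 mm across, 68 mm tall; origin at the centre of its underside. To be left alone.
- rib: Wooden throwing rib, a flat 8 mm thick D-shape of about 90 by 75 mm, lying on the deck behind the switches; origin under its middle. To be left alone.
- slip_jar: Closed jar, 52 mm across, 75 mm tall, standing on the table between the pedal and the wheel; origin: centre of its underside. To be left alone.
- tumbler: Blue plastic tumbler, 74 mm across, 125 mm tall, right of the pedal; origin: centre of its underside. To be left alone.
- water_bowl: Blue bowl, 140 mm across, 65 mm tall, right of the pedal; origin: centre of its underside. To be left alone.
- spray: White closed bottle, 64 mm across, 170 mm tall, in front of the wheel's left part; origin: centre of its underside. To be left alone.
- brush: Brush lying on the table in front of the wheel. To be left alone.
- rolling_pin: Wooden rolling pin 48 mm thick, 370 mm long over its handles, lying left of the wheel; origin under its middle. To be left alone.

How it is judged (in metres and radians):
On the way, in this order (a step that is already met when the one before it is completed fails the run):
1. the heel of the speed pedal is pressed right down (stop) (value of joint treadle above 0.25 rad), for 0.2 s.
2. the left end of the direction rocker is pressed down, the pedal still at stop (value of joint treadle above 0.25 rad and value of joint direction above 0.3 rad), for 0.2 s.
3. the power rocker is pressed on, pedal at stop and direction set (all of step 2 and value of joint power above 0.3 rad), for 0.2 s.
At the end, for the whole second after the job is handed in: The treadle is heel-down (joint over 0.25 of 0.28 rad), the direction rocker is over to the left and the power rocker is on (both over 0.30 of 0.40 rad); the pedal and the bystanders are at rest where they stood (all of step 3 and linear speed of each of pot, rib, slip_jar, tumbler, water_bowl, spray, brush, rolling_pin, pedal below 0.02 m/s and distance of each of pot, rib, slip_jar, tumbler, water_bowl, spray, brush, rolling_pin from where it was at the start of the episode below 0.025 m and distance of pedal from where it was at the start of the episode below 0.03 m); the robot touches nothing.
It fails at once if the power goes on while the pedal is not at stop or the direction is not set (value of joint power above 0.22 rad and not (value of joint treadle above 0.24 rad and value of joint direction above 0.22 rad)).
It fails at once if the direction rocker is thrown while the pedal is not at stop (value of joint direction above 0.22 rad and value of joint treadle below 0.24 rad).
It fails at once if the pedal is lifted, tipped or shoved (over 30 mm) (height (world z) of pedal above 0.012 m or angle between pedal's own z axis and vertical above 0.1 rad or distance of pedal from where it was at the start of the episode above 0.03 m).
It fails at once if a bystander is lifted, carried or knocked about (over 25 mm) (distance of any of pot, rib, slip_jar, tumbler, water_bowl, spray, brush, rolling_pin from where it was at the start of the episode above 0.025 m).
It also fails if it takes over 51 s, if anything falls off the work surface, if the arm or the gripper's body presses on something with over 40 N, if the wrist force passes 120 N, or if a joint passes its speed limit or range.

### The arm

A 6-joint arm with a two-finger parallel gripper is mounted at the origin on the work surface. World frame = base frame: x ahead of the robot, y to its left, z up, the work surface at z = 0. Lengths are in m, angles in degrees, forces in N, time in s.
With the tool pointing down it reaches from about 0.4 to 0.825 m from the base axis. Payload 7 kg.
Tool frame: the origin (TCP) lies on the centre line of the jaws, within the pads' length; the fingertips stand 19 mm ahead of it and the grasp point (between the pads) is the TCP; z points along the fingers, y is the line along which they close (so a half turn about z gives the same grasp; the last joint's range is limited). The gripper opens to 88 mm and grips with 3 to 60 N. Pads are 19 mm wide; open, the fingers measure 130 mm over their backs; the gripper's body (78 mm by 193 mm) begins 47 mm behind the grasp point.
Start: joints at [-52.248, 20.546, 0.682, 0, -70.136, -16.507], TCP at [0.245, -0.629, 0.246] pointing down, gripper open.
Joint ranges: [-176.03, 176.03], [-82.01, 121.73], [-58.28, 71.71], [-173.87, 95.51], [-174.79, -0.11], [-173.66, 173.66]. Speed limits (degrees/s): [136.94, 136.94, 172.46, 180, 180, 180].

### API

Orientations are given as [roll, pitch, yaw] about the fixed x, y, z axes, in that order (R = Rz(yaw) Ry(pitch) Rx(roll)).
In Python, from plant import get_state, capture, close_job gives the robot as it stands.
- The arm moves only by the tool apply_moves, never from a script. Its argument "targets" is a list of rows, each a list of 7 numbers: the opening, from 0 (shut) to 1 (fully open), then the shift along the tool's x, y, z normalised to -1 to 1, where 1 is 1000 mm, then the turn, a rotation vector about the tool's x, y, z normalised to -1 to 1, where 1 is 90 degrees. In form: [[claw, tx, ty, tz, ax, ay, az], ...]. A call has 1 to 20 rows; each row shifts and turns the commanded pose from where the row before left it, along the tool's axes as they then stand; what a row does not reach is not made up. A row lasts 1/12 s, in which the tool goes at most 41.7 mm and 7.16 degrees, less where a joint would pass 70% of its speed; a pose out of reach is approached as far as the arm can. A call with a number of a shift or a turn outside -1 to 1 is refused whole. A call with a gripper value outside its range is refused whole. The fingers move at their own pace and stop on an object; "newtons" is the grip in N (left out, the last holds). Time passes only in rows, so rows that do not move let the fingers close. It gives the time, the measured TCP pose, the force, the opening and the grip force at its end, in the units of the state.
- get_state(): the state, without advancing time (a new reading comes with each control period).
- capture(name): name is "side" or "top" or "wrist"; returns a dict with "frame" (400x640x3 uint8, red, green, blue), "range_z" (400x640 float32, m along the optical axis (not along the pixel's ray), 0 where there is no reading), "camera_matrix" (3x3 intrinsics, pixels), "T" (4x4, takes a point from camera to world coordinates). Camera axes: x right, y down, z forward; pixel columns grow to the right and rows downward; lengths in m; the calibration is good to about 2 mm. A picture is of the moment at which its call begins.
- close_job(): hands the job in; it is judged then, once.
The state is a dict: "time_s": time; "joints": joint angles; "qd": joint speeds; "joint_torque": joint torques, N m; "tcp_pos": TCP position; "eef_rot": TCP orientation; "contact_force": force on the tool from outside, world axes, zero at the start; "moment": the same for the moment, N m; "gripper_width": finger opening in m; "gripper_force": force on a finger pad.
Only numpy, scipy, OpenCV 4.12 (cv2) and the standard library are available. Lean on these libraries where they do the work, as an engineer would, in place of code of your own. Each camera call takes 0.05 s, during which the arm holds its last target. There are 200 camera calls.

## Working session

There is one attempt and no reset: what is moved stays moved. The work goes in short steps, Python scripts to look and compute and a tool call to move; the robot and the scene stay as the last step left them, time stands still between calls to the robot, and variables do not carry over. Pictures are saved under pics/ and viewed, at most 10 in all, crops included, and the job is handed in when it is done.

Besides the shell and the picture viewer there is one more tool, called by a JSON object that holds its "name" and its "arguments", one argument or row to a line. apply_moves: Moves the arm, as the interface text tells. Scaled input: -1 to 1 covers 1000 mm each way for a shift and 90 degrees each way for a turn. Its arguments: {"type":"object","properties":{"targets":{"type":"array","items":{"type":"array","items":{"type":"number"}}},"newtons":{"type":"number"}},"required":["targets"]}

```bash
mkdir -p pics; cat > h.py <<'E'
import numpy as np, cv2
from plant import get_state, capture, close_job
def pts(c):
    d=c["range_z"];K=c["camera_matrix"];T=c["T"]
    v,u=np.mgrid[:d.shape[0],:d.shape[1]]
    P=np.stack([(u-K[0,2])/K[0,0]*d,(v-K[1,2])/K[1,1]*d,d,np.ones_like(d)],-1)@T.T
    P=P[...,:3]; P[d==0]=np.nan
    return P
E
python3 - <<'E'
from h import *
for n in("top","side"):
    c=capture(n); cv2.imwrite(f"pics/{n}0.png",c["frame"][...,::-1]); np.savez(f"{n}0.npz",**c)
    print(n,c["T"].round(3).tolist(),c["camera_matrix"].round(1).tolist())
print(get_state())
E
```

```text
top [[0.008, -0.995, 0.103, 0.401], [-1.0, -0.007, 0.008, 0.069], [-0.008, -0.103, -0.995, 1.251], [0.0, 0.0, 0.0, 1.0]] [[397.9, 0.0, 318.5], [0.0, 397.9, 200.0], [0.0, 0.0, 1.0]]
side [[-0.831, -0.297, 0.471, -0.054], [-0.556, 0.476, -0.681, 0.914], [-0.022, -0.828, -0.561, 0.818], [0.0, 0.0, 0.0, 1.0]] [[365.5, 0.0, 320.5], [0.0, 365.5, 198.9], [0.0, 0.0, 1.0]]
{'time_s': 0.1, 'joints': array([-5.22467801e+01,  2.05867110e+01,  6.39552248e-01, -1.70056958e-02,
       -7.01380645e+01, -1.65055133e+01]), 'qd': array([-0.01527944, -0.00826345,  0.20068955,  0.00951694, -0.00857474,
        0.03884521]), 'joint_torque': array([-8.31576199e-04, -5.84162486e+01,  2.93752795e+01,  7.01555282e+00,
        1.01369881e-02, -4.82699227e-05]), 'tcp_pos': array([ 0.24442496, -0.62874358,  0.2447297 ]), 'eef_rot': array([ 1.79913746e+02, -8.88603780e-03, -1.58758076e+02]), 'contact_force': array([-0.37107453,  1.06086635,  0.03102125]), 'moment': array([-0.04952   ,  0.05032984, -0.07027287]), 'gripper_force': 0.0, 'gripper_width': 0.08784206853435404}
```

View pics/top0.png

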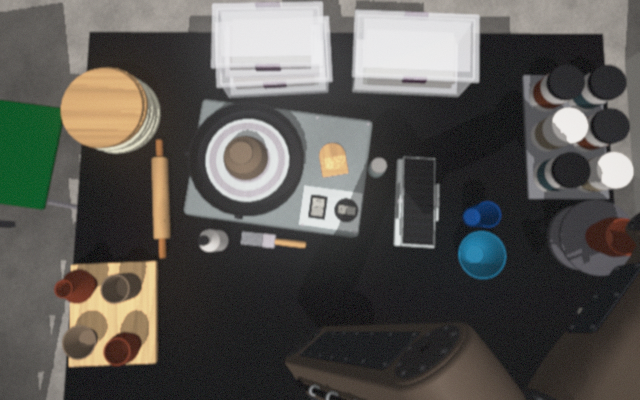

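View pics/side0.png

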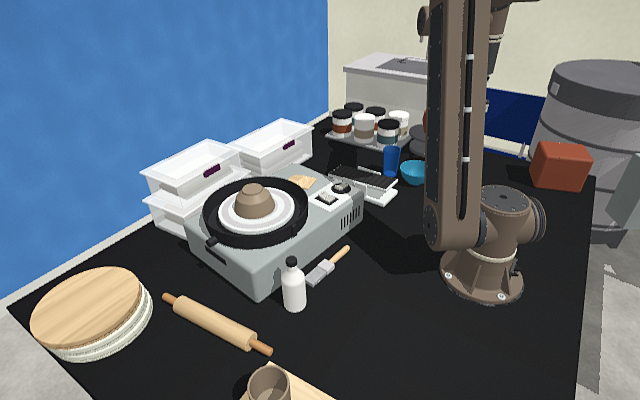

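The top view shows the pedal at columns 395–437, rows 157–247, with the heel at the bottom. The rectangular power switch is near (317,206), the round direction switch near (346,209), and the jar at (378,167). Next I measure them.

```bash
python3 - <<'E'
from h import *
c=dict(np.load("top0.npz")); P=pts(c); f=c["frame"]; g=cv2.cvtColor(f,cv2.COLOR_RGB2GRAY)
np.set_printoptions(precision=4,suppress=True,linewidth=150)
cv2.imwrite("pics/crop.png",cv2.resize(f[150:255,295:445][...,::-1],(800,560),interpolation=cv2.INTER_CUBIC))
def ray(u,v,z):
    K=c["camera_matrix"];T=c["T"];d=T[:3,:3]@np.array([(u-K[0,2])/K[0,0],(v-K[1,2])/K[1,1],1]);o=T[:3,3]
    return o+d*(z-o[2])/d[2]
# switch blobs on bright plate
roi=np.zeros_like(g);roi[180:232,298:362]=1
dark=((g<90)&(roi>0)).astype(np.uint8)
n,l,s,ct=cv2.connectedComponentsWithStats(dark)
for i in range(1,n):
    if s[i,4]>20: print("dark",s[i],ct[i],ray(*ct[i],.145))
print("deck z",np.nanmedian(P[120:140,320:360,2]), "plate corner pts",P[222,325],P[190,310])
# pedal by height
m=np.zeros_like(g);Z=P[...,2]
reg=np.zeros(g.shape,bool);reg[145:260,390:448]=1
m=((Z>.03)&(Z<.12)&reg)
q=P[m];r=cv2.minAreaRect(q[:,:2].astype(np.float32)*1000);print("tread/cheek",r,cv2.boxPoints(r))
for v in range(158,250,8):print(v,P[v,400:436:7,2])
w=((g>120)&reg).astype(np.uint8)
# deck edges rect
m=(abs(Z-.14)<.01)&(np.indices(g.shape)[1]<380)&(np.indices(g.shape)[1]>180)
q=P[m];r=cv2.minAreaRect(q[:,:2].astype(np.float32)*1000);print("deck",r)
for n,z0,z1,u0,u1,v0,v1 in(("jar",.06,.09,366,390,150,182),("tumbler",.11,.14,455,510,195,232),("bowl",.05,.075,455,510,230,282)):
    mm=np.zeros_like(reg);mm[v0:v1,u0:u1]=1;mm&=(Z>z0)&(Z<z1);print(n,np.median(P[mm],0),P[mm].min(0),P[mm].max(0))
E
```

```text
dark [312 196  14  10  22] [320.5909 198.3182] [0.5209 0.0723 0.145 ]
dark [335 199  23  23 222] [346.5135 210.3288] [ 0.4877 -0.0001  0.145 ]
dark [359 211   3  21  42] [360.3333 223.3333] [ 0.4518 -0.0384  0.145 ]
deck z 0.1395301833377698 plate corner pts [0.4549 0.0596 0.143 ] [0.545  0.1024 0.1383]
tread/cheek ((525.82275390625, -216.6810302734375), (121.58086395263672, 270.9089050292969), 88.76497650146484) [[ 389.0895 -274.5378]
 [ 659.9355 -280.3769]
 [ 662.556  -158.8242]
 [ 391.71   -152.9852]]
158 [-0.0025  0.0605  0.0601  0.0591  0.0558 -0.0018]
166 [ 0.0228  0.0671  0.067   0.0582  0.0593 -0.0019]
174 [ 0.0208  0.0654  0.0662  0.0603  0.0654 -0.0009]
182 [ 0.071   0.0668  0.0698  0.0655  0.0658 -0.0019]
190 [0.0701 0.0685 0.068  0.0683 0.0651 0.0592]
198 [0.0723 0.0634 0.0661 0.0716 0.0694 0.0582]
206 [0.0706 0.0688 0.0708 0.071  0.0701 0.0651]
214 [0.076  0.0733 0.0734 0.0723 0.0747 0.0635]
222 [ 0.0184  0.0789  0.073   0.0767  0.0755 -0.0008]
230 [ 0.0243  0.0754  0.0758  0.0787  0.0748 -0.0013]
238 [ 0.0211  0.0794  0.0796  0.0789  0.0725 -0.0064]
246 [-0.0029 -0.0053 -0.0033  0.0213  0.0762 -0.0012]
deck ((636.8657836914062, 190.06582641601562), (498.86553955078125, 948.4298095703125), 82.28929138183594)
jar [ 0.6299 -0.099   0.0748] [ 0.6088 -0.123   0.0617] [ 0.6546 -0.0775  0.0795]
tumbler [ 0.4845 -0.4067  0.122 ] [ 0.4478 -0.4348  0.11  ] [ 0.5189 -0.3621  0.1329]
bowl [ 0.3653 -0.4357  0.0608] [ 0.3007 -0.4735  0.05  ] [ 0.4356 -0.3352  0.0699]
```

View pics/crop.png

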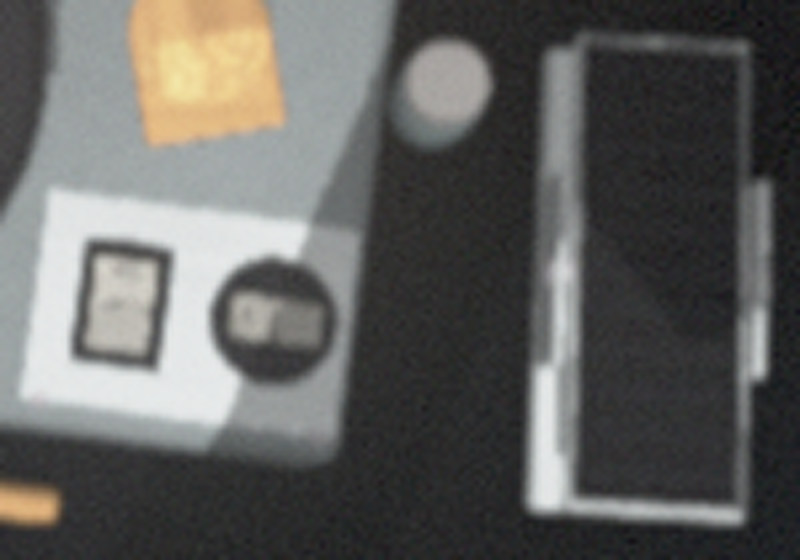

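The crop confirms the layout. The power collar corners are at about crop (88,238), (172,247), (157,368) and (72,357), and the disc centre is at (273,320). The tread spans crop x 575–747, y 45–500. The dark line on the power rocker is not clear at this scale.

```bash
python3 - <<'E'
from h import *
c=dict(np.load("top0.npz")); P=pts(c);s=dict(np.load("side0.npz"))
np.set_printoptions(precision=4,suppress=True)
def ray(u,v,z,c=c):
    K=c["camera_matrix"];T=c["T"];d=T[:3,:3]@np.array([(u-K[0,2])/K[0,0],(v-K[1,2])/K[1,1],1]);o=T[:3,3]
    return o+d*(z-o[2])/d[2]
cr=lambda a,b,z: ray((a+.5)/5.3333-.5+295,(b+.5)/5.3333-.5+150,z)
q=np.array([cr(*p,.145) for p in((88,238),(172,247),(157,368),(72,357))])
pw=q.mean(0); di=cr(273,320,.145)
print("power",pw,"sides",np.linalg.norm(q-np.roll(q,-1,0),axis=1),"dir",di,"sep",np.linalg.norm(pw-di))
e=pw-di;print("wheel yaw from sep",np.degrees(np.arctan2(-e[0],e[1])))
e=q[0]+q[1]-q[2]-q[3];print("from collar",np.degrees(np.arctan2(e[1],e[0])))
pl=np.array([cr(*p,.141) for p in((50,188),(22,398),(238,428))]);e=pl[0]-pl[1];print("plate",pl,np.degrees(np.arctan2(e[1],e[0])))
t=np.array([cr(*p) for p in((580,45,.061),(749,45,.061),(746,503,.081),(570,500,.081))])
print("tread",t,t.mean(0),np.linalg.norm(t-np.roll(t,-1,0),axis=1))
# plane fit of tread by depth
K=P[162:238,408:430].reshape(-1,3);a=np.c_[K[:,:2],np.ones(len(K))];x=np.linalg.lstsq(a,K[:,2],rcond=None)[0];print("slope",x,"z at heel",[.415,-.218,1]@x)
print("pot top",np.nanmax(P[140:170,230:262,2]),P[152,242],"cheek max",np.nanmax(P[185:218,436:440,2]))
# project predictions into the side view
for n,p in(("power",pw),("dir",di),("heel",np.array([.415,-.216,.079]))):
    T=np.linalg.inv(s["T"]);r=s["camera_matrix"]@(T@np.r_[p,1])[:3];print(n,r[:2]/r[2])
f=s["frame"][165:225,300:400];cv2.imwrite("pics/sc.png",cv2.resize(f[...,::-1],(800,480),interpolation=cv2.INTER_CUBIC))
E
```

```text
power [0.4985 0.0807 0.145 ] sides [0.0443 0.064  0.0447 0.063 ] dir [0.4898 0.0019 0.145 ] sep 0.07928101384207321
wheel yaw from sep -6.304022248827907
from collar -6.875023468662172
plate [[0.5591 0.1194 0.141 ]
 [0.4483 0.1328 0.141 ]
 [0.4335 0.0199 0.141 ]] -6.87010824780368
tread [[ 0.6546 -0.1776  0.061 ]
 [ 0.6552 -0.2735  0.061 ]
 [ 0.3964 -0.2605  0.081 ]
 [ 0.3973 -0.1644  0.081 ]] [ 0.5259 -0.219   0.071 ] [0.0959 0.2599 0.096  0.2585]
 ** On entry to DLASCL parameter number  4 had an illegal value
 ** On entry to DLASCL parameter number  4 had an illegal valueTraceback (most recent call last):
  File "<stdin>", line 17, in <module>
    x, resids, rank, s = _umath_linalg.lstsq(a, b, rcond,
                         ~~~~~~~~~~~~~~~~~~~^^^^^^^^^^^^^
                                             signature=signature)
                                             ^^^^^^^^^^^^^^^^^^^^
    raise LinAlgError("SVD did not converge in Linear Least Squares")
numpy.linalg.LinAlgError: SVD did not converge in Linear Least Squares
```

Sizes check out: separation 79 mm (80 given), collar 64×44 (66×48 given), tread 260×96. I now turn, close the fingers and move above the heel.

{"name": "apply_moves", "arguments": {
  "targets": [
    [0, 0, 0, 0, 0, 0, 0.066],
    [0, 0, 0, 0, 0, 0, 0.066],
    [0, 0, 0, 0, 0, 0, 0.066],
    [0, 0, 0, 0, 0, 0, 0.066],
    [0, -0.0126, 0.0352, 0, 0, 0, 0],
    [0, -0.0126, 0.0352, 0, 0, 0, 0],
    [0, -0.0126, 0.0352, 0, 0, 0, 0],
    [0, -0.0126, 0.0352, 0, 0, 0, 0],
    [0, -0.0126, 0.0352, 0, 0, 0, 0],
    [0, -0.0126, 0.0352, 0, 0, 0, 0],
    [0, -0.0126, 0.0352, 0, 0, 0, 0],
    [0, -0.0126, 0.0352, 0, 0, 0, 0],
    [0, -0.0126, 0.0352, 0, 0, 0, 0],
    [0, -0.0126, 0.0352, 0, 0, 0, 0],
    [0, -0.0126, 0.0352, 0, 0, 0, 0],
    [0, -0.0126, 0.0352, 0, 0, 0, 0],
    [0, 0, 0, 0, 0, 0, 0],
    [0, 0, 0, 0, 0, 0, 0]
  ],
  "newtons": 10
}}

```text
time_s: 1.6
tcp_pos: [0.4148, -0.2119, 0.2456]
eef_rot: [180.0, 0.0, 177.7]
contact_force: [0.4, -1.0, -0.2]
gripper_width: 0.0005
gripper_force: 0.0
```

{"name": "apply_moves", "arguments": {
  "targets": [
    [0, 0, 0, 0.035, 0, 0, 0],
    [0, 0, 0, 0.035, 0, 0, 0],
    [0, 0, 0, 0.035, 0, 0, 0],
    [0, 0, 0, 0.035, 0, 0, 0],
    [0, 0, 0, 0, 0, 0, 0],
    [0, 0, 0, 0.004, 0, 0, 0],
    [0, 0, 0, 0.004, 0, 0, 0],
    [0, 0, 0, 0.004, 0, 0, 0],
    [0, 0, 0, 0.004, 0, 0, 0],
    [0, 0, 0, 0.004, 0, 0, 0],
    [0, 0, 0, 0, 0, 0, 0]
  ]
}}

```text
time_s: 2.52
tcp_pos: [0.4146, -0.2139, 0.0858]
eef_rot: [-180.0, 0.1, 177.5]
contact_force: [0.3, -0.4, 0.0]
gripper_width: 0.0009
gripper_force: 0.3
```

{"name": "apply_moves", "arguments": {
  "targets": [
    [0, 0, 0, 0.003, 0, 0, 0],
    [0, 0, 0, 0.003, 0, 0, 0],
    [0, 0, 0, 0.002, 0, 0, 0],
    [0, 0, 0, 0.002, 0, 0, 0]
  ]
}}

```text
time_s: 2.85
tcp_pos: [0.4145, -0.2138, 0.0755]
eef_rot: [-180.0, 0.0, 177.5]
contact_force: [-0.7, -2.4, 4.2]
gripper_width: 0.0005
gripper_force: 1.8
```

```bash
python3 - <<'E'
from h import *
c=capture("side");cv2.imwrite("pics/s1.png",cv2.resize(c["frame"][130:240,270:440][...,::-1],(800,518),interpolation=cv2.INTER_CUBIC))
print(get_state()["contact_force"])
P=pts(capture("top"))
for v in range(158,250,8):print(v,P[v,400:436:7,2].round(3))
E
```

```text
[ 0.64698837 -1.75277748  1.60790309]
158 [0.003 0.085 0.085 0.082 0.088 0.087]
166 [0.022 0.082 0.078 0.082 0.083 0.085]
174 [  nan 0.077 0.079 0.083 0.082 0.078]
182 [0.074 0.074 0.075 0.076 0.081 0.076]
190 [0.074 0.074 0.072 0.074 0.07  0.075]
198 [0.069 0.068 0.074 0.075 0.072 0.056]
206 [0.071 0.064 0.071 0.071 0.066 0.059]
214 [0.473 0.464 0.466 0.462 0.46  0.459]
222 [0.48  0.475 0.475 0.475 0.476 0.475]
230 [0.481 0.48  0.482 0.48  0.479 0.481]
238 [0.483 0.478 0.479 0.476 0.479 0.479]
246 [0.475 0.471 0.469 0.471 0.472 0.475]
```

View pics/s1.png

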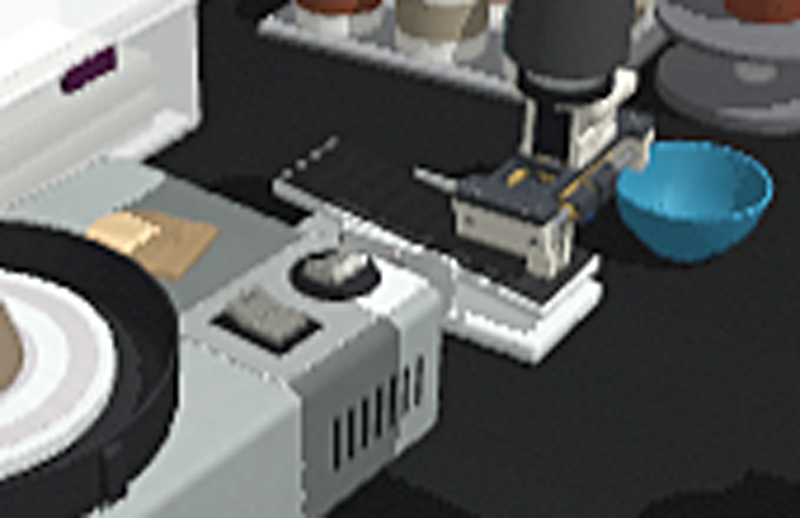

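The side crop shows the fingertips on the tread near its heel end (crop (545,265)), with the toe raised. I keep pressing to the stop in small steps.

{"name": "apply_moves", "arguments": {
  "targets": [
    [0, 0, 0, 0.002, 0, 0, 0],
    [0, 0, 0, 0.002, 0, 0, 0],
    [0, 0, 0, 0, 0, 0, 0]
  ]
}}

```text
time_s: 3.2
tcp_pos: [0.4147, -0.2138, 0.0734]
eef_rot: [-180.0, 0.0, 177.6]
contact_force: [-7.2, 4.1, 28.0]
gripper_width: 0.0005
gripper_force: 14.4
```

{"name": "apply_moves", "arguments": {
  "targets": [
    [0, 0, 0, 0, 0, 0, 0],
    [0, 0, 0, 0, 0, 0, 0],
    [0, 0, 0, -0.036, 0, 0, 0],
    [0, 0, 0, -0.036, 0, 0, 0],
    [0, 0, 0, -0.036, 0, 0, 0],
    [0, 0, 0, -0.036, 0, 0, 0],
    [0, 0, 0, -0.036, 0, 0, 0],
    [0, 0, 0, 0, 0, -0.0, -0.0793],
    [0, 0, 0, 0, 0, 0, -0.0793],
    [0, 0, 0, 0, 0, 0, -0.0793],
    [0, 0, 0, 0, 0, 0, -0.0793],
    [0, 0, 0, 0, 0, 0, -0.0793],
    [0, 0, 0, 0, 0, 0, -0.0793],
    [0, 0, 0, 0, 0, 0, -0.0793],
    [0, 0, 0, 0, 0, 0, -0.0793],
    [0, 0, 0, 0, 0, 0, -0.0793],
    [0, 0, 0, 0, 0, 0, -0.0793],
    [0, 0, 0, 0, 0, 0, -0.0793],
    [0, 0, 0, 0, 0, 0, -0.0793],
    [0, 0, 0, 0, 0, 0, 0]
  ]
}}

```text
time_s: 4.87
tcp_pos: [0.414, -0.2134, 0.2511]
eef_rot: [180.0, 0.0, -96.5]
contact_force: [-0.2, -0.1, -0.5]
gripper_width: 0.0007
gripper_force: 0.0
```

```bash
python3 - <<'E'
from h import *
s=get_state();print(s["joints"].round(1),s["tcp_pos"].round(4),s["eef_rot"].round(1))
P=pts(capture("top"));Z=P[...,2]
m=(Z[156:250,408:432]<.12)&(Z[156:250,408:432]>.04);K=P[156:250,408:432][m]
a=np.c_[K[:,:2],np.ones(len(K))];x=np.linalg.lstsq(a,K[:,2],rcond=None)[0];print(len(K),"slope",x)
m=(Z>.03)&(Z<.12);m[:145]=0;m[260:]=0;m[:,:390]=0;m[:,448:]=0
print(cv2.minAreaRect(P[m][:,:2].astype(np.float32)*1000))
E
```

```text
[ -3.    0.2 -24.   -0.  -65.8  -3.5] [ 0.414  -0.2134  0.2511] [180.    0.  -96.5]
1017 slope [ 0.13787951 -0.00561115 -0.003246  ]
((593.7741088867188, -221.80630493164062), (118.02521514892578, 132.40408325195312), 84.0089340209961)
```

Treadle slope gives a joint value of about 0.278, so it is on its stop. Next is the direction switch.

{"name": "apply_moves", "arguments": {
  "targets": [
    [0, -0.0344, -0.0071, 0, 0, 0, 0],
    [0, -0.0344, -0.0071, 0, 0, 0, 0],
    [0, -0.0344, -0.0071, 0, 0, 0, 0],
    [0, -0.0344, -0.0071, 0, 0, 0, 0],
    [0, -0.0344, -0.0071, 0, 0, 0, 0],
    [0, -0.0344, -0.0071, 0, 0, 0, 0],
    [0, -0.0344, -0.0071, 0, 0, 0, 0],
    [0, 0, 0, 0.033, 0, 0, 0],
    [0, 0, 0, 0.032, 0, 0, 0],
    [0, 0, 0, 0, 0, 0, 0],
    [0, 0, 0, 0, 0, 0, 0]
  ]
}}

```text
time_s: 5.83
tcp_pos: [0.4914, 0.019, 0.1857]
eef_rot: [179.8, -0.1, -97.0]
contact_force: [-0.1, -0.3, -0.0]
gripper_width: 0.0004
gripper_force: 0.0
```

```bash
python3 - <<'E'
from h import *
c=capture("side");cv2.imwrite("pics/s2.png",cv2.resize(c["frame"][150:225,290:390][...,::-1],(800,600),interpolation=cv2.INTER_CUBIC))
K=c["camera_matrix"];T=c["T"]
for n,u,v in(("dir",341.8,186.3),("pow",326.3,196.9)):
    d=T[:3,:3]@np.array([(u-K[0,2])/K[0,0],(v-K[1,2])/K[1,1],1]);o=T[:3,3];print(n,o+d*(.152-o[2])/d[2])
print(get_state()["tcp_pos"])
E
```

```text
dir [0.48666097 0.0020269  0.152     ]
pow [0.49610189 0.08460741 0.152     ]
[0.49259364 0.01918737 0.18732415]
```

View pics/s2.png

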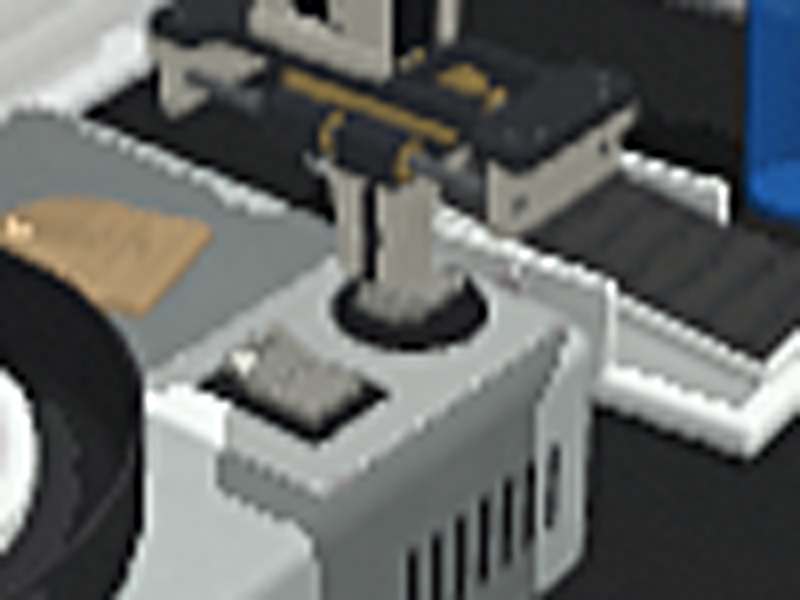

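The side view agrees with the top fix within 4 mm. The fingertips at crop (385,270) stand over the direction rocker's left end, so I press.

{"name": "apply_moves", "arguments": {
  "targets": [
    [0, 0, 0, 0.0025, 0, 0, 0],
    [0, 0, 0, 0.0025, 0, 0, 0],
    [0, 0, 0, 0.0025, 0, 0, 0],
    [0, 0, 0, 0.0025, 0, 0, 0],
    [0, 0, 0, 0.0025, 0, 0, 0],
    [0, 0, 0, 0.001, 0, 0, 0],
    [0, 0, 0, 0, 0, 0, 0]
  ]
}}

```text
time_s: 6.47
tcp_pos: [0.4928, 0.0195, 0.1733]
eef_rot: [-179.9, 0.0, -96.9]
contact_force: [2.1, 1.7, 1.4]
gripper_width: 0.0006
gripper_force: 1.2
```

{"name": "apply_moves", "arguments": {
  "targets": [
    [0, 0, 0, 0.0015, 0, 0, 0],
    [0, 0, 0, 0.001, 0, 0, 0],
    [0, 0, 0, 0, 0, 0, 0]
  ]
}}

```text
time_s: 6.72
tcp_pos: [0.4923, 0.0193, 0.1704]
eef_rot: [180.0, -0.0, -96.9]
contact_force: [2.1, 1.4, 2.3]
gripper_width: 0.0005
gripper_force: 0.9
```

{"name": "apply_moves", "arguments": {
  "targets": [
    [0, 0, 0, 0.0015, 0, 0, 0],
    [0, 0, 0, 0.001, 0, 0, 0],
    [0, 0, 0, 0, 0, 0, 0]
  ]
}}

```text
time_s: 6.97
tcp_pos: [0.4924, 0.0193, 0.17]
eef_rot: [-179.9, -0.0, -96.8]
contact_force: [-6.2, 2.9, 20.6]
gripper_width: 0.0005
gripper_force: 10.7
```

{"name": "apply_moves", "arguments": {
  "targets": [
    [0, 0, 0, 0, 0, 0, 0],
    [0, 0, 0, 0, 0, 0, 0],
    [0, 0, 0, -0.035, 0, 0, 0],
    [0, 0, 0, -0.035, 0, 0, 0],
    [0, 0, 0, 0, 0, 0, 0.077],
    [0, 0, 0, 0, 0, 0, 0.077],
    [0, 0, 0, 0, 0, 0, 0.077],
    [0, 0, 0, 0, 0, 0, 0.077],
    [0, 0, 0, 0, 0, 0, 0.077],
    [0, 0, 0, 0, 0, 0, 0.077],
    [0, 0, 0, 0, 0, 0, 0.077],
    [0, 0, 0, 0, 0, 0, 0.077],
    [0, 0, 0, 0, 0, 0, 0.077],
    [0, 0, 0, 0, 0, 0, 0.077],
    [0, 0, 0, 0, 0, 0, 0.077],
    [0, 0, 0, 0, 0, 0, 0.077],
    [0, 0, 0, 0, 0, 0, 0.077],
    [0, -0.0083, 0.0313, 0, 0, 0, 0],
    [0, -0.0083, 0.0313, 0, 0, 0, 0],
    [0, 0, 0, 0, 0, 0, 0]
  ]
}}

```text
time_s: 8.63
tcp_pos: [0.5175, 0.0822, 0.2372]
eef_rot: [-179.9, -0.1, 173.1]
contact_force: [1.3, 0.7, 0.9]
gripper_width: 0.0004
gripper_force: 0.0
```

```bash
python3 - <<'E'
from h import *
P=pts(dict(np.load("top0.npz")));Z=P[...,2]
m=np.zeros(Z.shape,bool);m[130:180,220:275]=1;m&=(Z>.2)&(Z<.3)
q=P[m];print("pot",q.min(0),q.max(0),"rim max",np.nanmax(Z[180:215,230:300]))
c=capture("side");cv2.imwrite("pics/s3.png",cv2.resize(c["frame"][150:225,290:390][...,::-1],(800,600),interpolation=cv2.INTER_CUBIC))
s=get_state();print(s["tcp_pos"],s["eef_rot"])
E
```

```text
pot [0.57302365 0.22236258 0.20001912] [0.68534288 0.33500498 0.25078134] rim max 0.19882050526134054
[0.51633523 0.0807446  0.23690918] [-1.79911061e+02 -1.27570986e-01  1.73127243e+02]
```

View pics/s3.png

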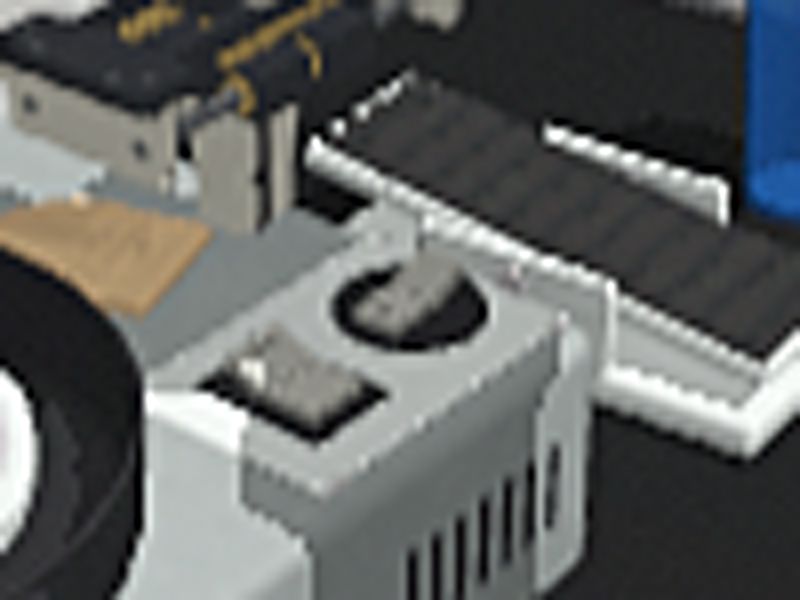

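The direction rocker is thrown: its right end now stands up at crop (440,270). The pot is at y > 0.222 and the pan rim reaches 0.199, so both clear the gripper body. I press power.

{"name": "apply_moves", "arguments": {
  "targets": [
    [0, 0, 0, 0.025, 0, 0, 0],
    [0, 0, 0, 0.025, 0, 0, 0],
    [0, 0, 0, 0, 0, 0, 0],
    [0, 0, 0, 0.0025, 0, 0, 0],
    [0, 0, 0, 0.0025, 0, 0, 0],
    [0, 0, 0, 0.0025, 0, 0, 0],
    [0, 0, 0, 0.0025, 0, 0, 0],
    [0, 0, 0, 0.0025, 0, 0, 0],
    [0, 0, 0, 0.002, 0, 0, 0],
    [0, 0, 0, 0.001, 0, 0, 0],
    [0, 0, 0, 0, 0, 0, 0]
  ]
}}

```text
time_s: 9.6
tcp_pos: [0.5167, 0.0797, 0.1728]
eef_rot: [180.0, 0.0, 173.0]
contact_force: [1.6, 0.5, 3.2]
gripper_width: 0.0002
gripper_force: 1.4
```

{"name": "apply_moves", "arguments": {
  "targets": [
    [0, 0, 0, 0.0015, 0, 0, 0],
    [0, 0, 0, 0.001, 0, 0, 0],
    [0, 0, 0, 0.001, 0, 0, 0],
    [0, 0, 0, 0, 0, 0, 0]
  ]
}}

```text
time_s: 9.93
tcp_pos: [0.5166, 0.0797, 0.1701]
eef_rot: [180.0, 0.0, 173.1]
contact_force: [-0.9, 1.3, 11.4]
gripper_width: 0.0005
gripper_force: 5.8
```

{"name": "apply_moves", "arguments": {
  "targets": [
    [0, 0, 0, 0.001, 0, 0, 0],
    [0, 0, 0, 0, 0, 0, 0],
    [0, 0, 0, 0, 0, 0, 0],
    [0, 0, 0, 0, 0, 0, 0],
    [0, 0, 0, -0.03, 0, 0, 0],
    [0, 0, 0, -0.04, 0, 0, 0],
    [0, 0, 0, -0.04, 0, 0, 0],
    [0, 0, 0, -0.03, 0, 0, 0],
    [0, 0, 0, 0, 0, 0, 0],
    [0, 0, 0, 0, 0, 0, 0],
    [0, 0, 0, 0, 0, 0, 0]
  ]
}}

```text
time_s: 10.85
tcp_pos: [0.5152, 0.0794, 0.3068]
eef_rot: [-180.0, -0.1, 173.0]
contact_force: [0.2, 0.2, -1.8]
gripper_width: 0.0005
gripper_force: 0.0
```

```bash
python3 - <<'E'
from h import *
c=capture("side");cv2.imwrite("pics/s4.png",cv2.resize(c["frame"][150:225,290:390][...,::-1],(800,600),interpolation=cv2.INTER_CUBIC))
P=pts(capture("top"));Z=P[...,2]
q=P[156:250,408:432];K=q[(q[...,2]<.12)&(q[...,2]>.04)]
print(len(K),np.linalg.lstsq(np.c_[K[:,:2],np.ones(len(K))],K[:,2],rcond=None)[0])
E
```

```text
2162 [ 0.14155747 -0.00016081 -0.00432074]
```

View pics/s4.png

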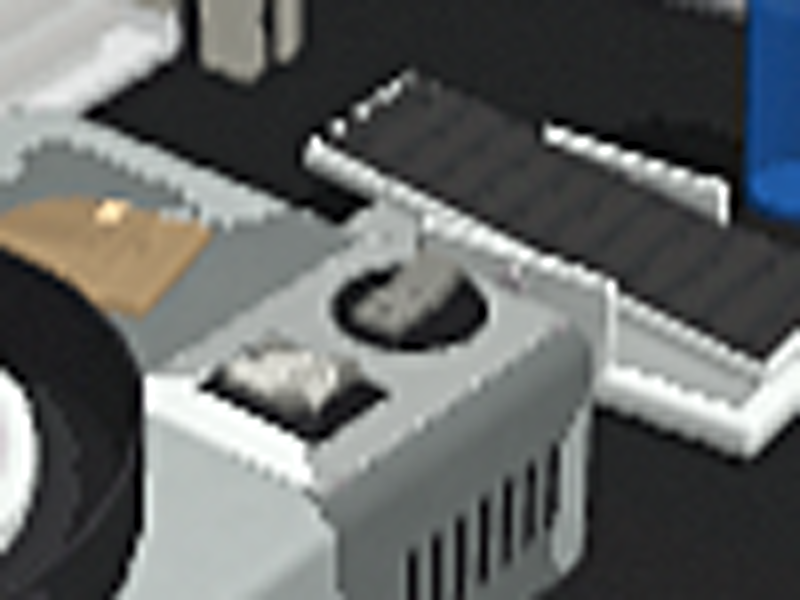

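The power rocker's near end is now raised (crop (340,370)) and its far half is level. Direction and pedal are unchanged and the gripper is clear, so I hand in.

```bash
python3 -c "
from plant import close_job
print(close_job())"
```

```text
the job is handed in; nothing more can be done
None
```

I pressed the pedal heel down to its stop, then the direction rocker's left end, then the power rocker's far end, and handed the job in at about 11 s; no verdict was returned. My last measurements and picture showed all three in place and the gripper clear.

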